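Reset the label counter under its push-latch cover

ROBOT

A 7-joint arm with a two-finger parallel gripper is mounted at the origin on the work surface. World frame = base frame: x ahead of the robot, y to its left, z up, the work surface at z = 0. Lengths are in mm, angles in rad, forces in N, time in s.
With the tool pointing down it reaches from about 425 to 800 mm from the base axis. Payload 8.3 kg.
Tool frame: the origin (TCP) lies at the very end of the fingers, on their centre line; the grasp point (between the pads) lies 19 mm behind it (env.hold_point_z is the distance from the TCP to the grasp point, in mm); z points along the fingers, y is the line along which they close (so a half turn about z gives the same grasp; the last joint's range is limited). The gripper opens to 85 mm and grips with 20 to 120 N. Pads are 22 mm wide; open, the fingers measure 114 mm over their backs; the gripper's body (76 mm by 85 mm) begins 54 mm behind the grasp point. The pads swing forward as they close: fully open they stand 13 mm farther back than shut.
Start: joints at [-1.403, 0.383, 0.016, 1.37, -0.006, 1.388, -0.046], TCP at [142.918, 608.42, 197.479] pointing down, gripper open.
Joint ranges: [-2.95, 2.95], [-0.25, 2.06], [-1.52, 1.56], [0.18, 2.33], [-1.44, 4.58], [0.02, 2.06], [-3.01, 3.01]. Speed limits (rad/s): [2.39, 2.39, 3.01, 3.01, 3.14, 3.14, 3.14].

INTERFACE

Orientations are given as a 3x3 rotation matrix whose columns are the frame's x, y, z axes.
In Python, from workcell import env, fingers, solver, status, grab_frame, job, models gives the robot as it stands. Calls block until the motion is done:
- env.move_to(position, orientation): joint-space move of the TCP to a pose.
- env.move_l(position, orientation=None, speed=150): straight line of the TCP; orientation=None keeps the orientation; speed is the mean speed in mm/s.
- env.move_j(angles): joint-space move.
- fingers.set_gripper(opening): opening from 0.0 (shut) to 1.0 (fully open); the grip force is fixed at half the most; returns when the fingers have stopped.
- env.dwell(seconds).
- solver.ik(position, orientation): joint angles nearest the present ones, or None.
- status.observe(): the state.
- grab_frame(name): name is "side" or "top"; returns a dict with "image" (384x512x3 uint8, red, green, blue), "z_map" (384x512 float32, mm along the optical axis (not along the pixel's ray), 0 where there is no reading), "fx", "fy", "cx", "cy" (pixels), "D" ([k1, k2, p1, p2, k3] as OpenCV has them; the pictures are not rectified), "camera_from_world" (4x4, takes a point from world to camera coordinates). Camera axes: x right, y down, z forward; pixel columns grow to the right and rows downward; lengths in mm; the calibration is good to about 2 mm. A picture is of the moment at which its call begins.
A pose or a line that the arm cannot do raises env.IKError and nothing moves.
- job.job_done(): hands the job in; it is judged then, once.
Trained networks look in a picture, given as the dict that the camera call returned (one of the last four; its "shot" number tells which), for a name from the list of things; names that differ only in an ending like _2 or _b are one class to them, and where a whole thing is asked for, a point or a joint stands for the part that bears it (a point fixed in the world has none). Each returns a list of dicts, best first, with "p" (0 to 1); they miss things now and then, are a little off and sometimes report something else, mostly with a low value. They report only what shows in the picture. A call takes as long as a camera call.
- models.spot_in(picture, query): "position" ([x, y, z] in mm, in the coordinates of the camera as it stood for that picture, good to about 4 mm: the middle of the surface that is visible of it).
The state is a dict: "time": time; "joints": joint angles; "qvel": joint speeds; "effort": joint torques, N m; "tcp_pos": TCP position; "tool_rot": TCP orientation; "force": force on the tool from outside, world axes, zero at the start; "ft_torque": the same for the moment, N m; "opening": opening from 0.0 (shut) to 1.0 (fully open); "gripper_force": force on a finger pad.
Only numpy, scipy, OpenCV 4.12 (cv2) and the standard library are available. Lean on these libraries where they do the work, as an engineer would, in place of code of your own. Each camera call takes 0.05 s, during which the arm holds its last target. There are 200 camera calls.

TASK

Press the aluminium cover of the labeller's control unit so that its push latch lets it pop wide open, then press the big round button in the well under it fully down, not the narrow bar-shaped one beside it. Then push the cover back down and press it until it latches shut again. Use only the fingertips: nothing needs gripping, lift and carry nothing, and leave the jars and the other packing things where they are.

Things in the scene. Friction and masses are not known exactly. Their poses are not given: they have to be found in the camera images.
- unit: the labeller's grey control unit, fixed to the table. Origin on the table under the cover; x points away from the robot (turned up to 0.4 rad), z up. Box: local x -90 to +110 mm, y -95 to +95 mm, deck 90 mm high. Its top has an open well (local x -52 to +63 mm, y -77 to +77 mm, floor 45 mm above the table) under the cover; a ledge 78 mm high runs in front of it, x -72 to -52 mm
- cover (a joint): angle of the hinged cover, rad: 0 latched shut (level, top 7 mm proud of the deck). Push-push latch: pressed down past -0.035 (hard stop -0.055; 5 mm down at the pad; 2 to 4 N) and let go, it springs up to its stop at 1.2 in about 1.5 s if nothing is in its way; swung back (1 to 5 N) down past -0.035 and let go, it rests latched at 0 again
- cover_hinge (a point): the middle of the cover's hinge line, on the unit's far side: 60 mm along the unit's x from its origin, 92 mm above the table; its y axis is the hinge line, and its axes stay those of the unit
- cover_pad (a point): where to press the cover: on its outer face, on the middle line, 95 mm from the hinge line; moves with the cover, 97 mm above the table when latched; z is the cover's outward normal, x points to the hinge. The cover is a plain aluminium plate, 130 mm from hinge line to free front edge, 148 mm wide, 10 mm thick, its middle plane through the hinge line
- cover_edge (a point): the middle of the free (front) edge of the cover's outer face, 130 mm from the hinge line; moves with the cover; about 215 mm above the table when the cover is open
- round_top (a point): centre of the top of the big round push button in the well (the label counter's reset): grey, 32 mm across in a 44 mm round black collar, top 69 mm above the table (21 mm below the deck), 87 mm in front of the hinge line and 36 mm left or right of the middle line (it may swap places with the bar button)
- round_button (a joint): travel of the round button, 0 up to 0.006 m when fully pressed down; springs back; about 5 N when fully down
- bar_top (a point): centre of the top of the narrow bar-shaped push button in the well, 42 by 14 mm in a 50 by 26 mm collar, its top 69 mm above the table, on the other side of the middle line, 72 mm from the round one
- bar_button (a joint): travel of the bar-shaped button, 0 up to 0.006 m when fully pressed down; springs back; about 5 N when fully down
- jar_a_mid (a point): a sealed glass jar of pickles, 74 mm across and 114 mm tall, loose; this point lies half-way up. Only to be left alone
- jar_b_mid (a point): a sealed glass jar of pickles, 74 mm across and 114 mm tall, loose; this point lies half-way up. Only to be left alone
- jar_c_mid (a point): a sealed glass jar of pickles, 74 mm across and 114 mm tall, loose; this point lies half-way up. Only to be left alone
- jar_lid_mid (a point): a spare metal jar lid lying on the table, 68 mm across and 14 mm thick, loose; this point lies at its centre. Only to be left alone
- label_roll_mid (a point): a standing roll of labels, 90 mm across and 50 mm tall, loose; this point lies half-way up. Only to be left alone
- marker_mid (a point): a marker pen lying on the table, 120 mm long and 18 mm thick, loose; this point lies near its middle. Only to be left alone
- tape_gun_mid (a point): a hand tape dispenser lying on the table, 200 mm long, 58 mm wide and 76 mm high, loose; this point lies above its base plate, 30 mm up. Only to be left alone

How it is judged:
By the outcome, as a careful person would: the job done as asked, in the order asked, and still so for the second after the job is handed in, with the robot touching nothing.
It also fails if it takes over 56 s, if anything falls off the work surface, if the arm or the gripper's body presses on something with over 40 N, if the wrist force passes 120 N, or if a joint passes its speed limit or range.

## Working session

There is one attempt and no reset: what is moved stays moved. The work goes in short steps, each a Python script; the robot and the scene stay as the last script left them, time stands still between calls to the robot, and variables do not carry over. Pictures are saved under pics/ and viewed, at most 10 in all, crops included, and the job is handed in when it is done.

```bash
mkdir -p pics; cat > h.py <<'E'
import numpy as np, cv2
from workcell import env, fingers, solver, status, grab_frame, job, models
def w(pic,p):
    T=np.linalg.inv(np.array(pic["camera_from_world"])); return T[:3,:3]@np.array(p)+T[:3,3]
def save(pic,n): cv2.imwrite(f"pics/{n}.png",pic["image"][:,:,::-1])
def cloud(pic):
    z=pic["z_map"]; v,u=np.nonzero(z>0)
    K=np.array([[pic["fx"],0,pic["cx"]],[0,pic["fy"],pic["cy"]],[0,0,1]])
    n=cv2.undistortPoints(np.stack([u,v],1).astype(np.float64)[:,None],K,np.array(pic["D"],float))[:,0]
    d=z[v,u].astype(float); P=np.c_[n*d[:,None],d]
    T=np.linalg.inv(np.array(pic["camera_from_world"])); return P@T[:3,:3].T+T[:3,3],u,v
E
cat > a.py <<'E'
from h import *
np.set_printoptions(precision=1,suppress=True)
for n in("top","side"):
    f=grab_frame(n); save(f,n+"0")
    for q in("unit","cover_pad","cover_edge","cover_hinge","jar_a_mid","jar_lid_mid","label_roll_mid","marker_mid","tape_gun_mid"):
        try: print(n,q,[(round(d["p"],2),w(f,d["position"])) for d in models.spot_in(f,q)[:3]])
        except Exception as e: print(n,q,e)
    P,u,v=cloud(f)
    m=(P[:,2]>84)&(P[:,2]<104)
    print(len(P),m.sum(),P[m].min(0),P[m].max(0))
s=status.observe();print(s["time"],s["tool_rot"])
E
python3 a.py
```

```text
top unit [(0.71, array([605.2, -96.2,  88.9]))]
top cover_pad [(0.67, array([595.8, -94.7,  98.4]))]
top cover_edge [(0.81, array([595.6, -97.5,  99.1])), (0.33, array([602.2, 184.3,  40.7]))]
top cover_hinge [(0.84, array([611.4, -93.3,  93.4])), (0.63, array([600.9, 182.8,  43.2]))]
top jar_a_mid []
top jar_lid_mid [(0.94, array([442. , 109.2,  11.8]))]
top label_roll_mid [(0.73, array([764.9, -35.4,  48.9])), (0.29, array([599.2, 185.4,  40.9]))]
top marker_mid [(0.65, array([589.5, -97.5,  96. ])), (0.63, array([ 449.2, -135.6,   15.7]))]
top tape_gun_mid [(0.65, array([603. , 180.6,  40.4])), (0.2, array([766.8, -36.5,  51. ]))]
195837 10644 [ 212.5 -422.    84. ] [953.1 708.5 104. ]
side unit [(0.75, array([609.1, -53.9,  92.1]))]
side cover_pad [(0.93, array([594.4, -89. , 100.9]))]
side cover_edge [(0.71, array([591.2, -91. ,  97.8]))]
side cover_hinge [(0.63, array([603.5, -53.3,  90.8]))]
side jar_a_mid [(0.96, array([ 581.7, -247. ,  107.5])), (0.22, array([ 720.1, -268.1,   84.4]))]
side jar_lid_mid [(0.82, array([434.6, 115.8,  16.7]))]
side label_roll_mid [(0.62, array([759.3, -27.7,  49.5]))]
side marker_mid [(0.53, array([ 449.1, -134.6,   14.4]))]
side tape_gun_mid [(0.59, array([592.5, 200.8,  40. ]))]
195830 8020 [  49.  -776.2   84. ] [1757.  342.  104.]
1.0 [[-1.   0.2 -0. ]
 [ 0.2  1.  -0. ]
 [ 0.  -0.  -1. ]]
```

View pics/top0.png

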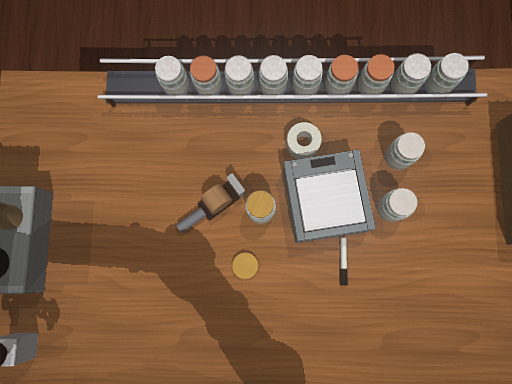

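View pics/side0.png

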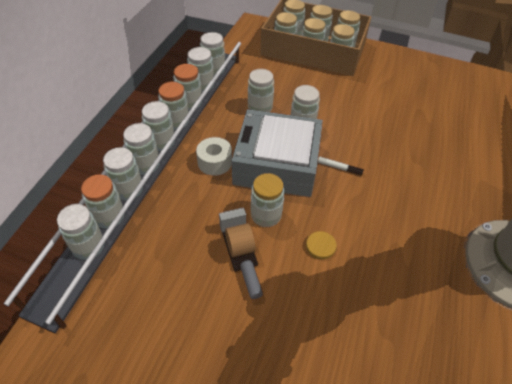

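```bash
cat > b.py <<'E'
from h import *
np.set_printoptions(precision=1,suppress=True)
f=grab_frame("top"); P,u,v=cloud(f)
r=np.hypot(P[:,0]-600,P[:,1]+95)<150
print(np.histogram(P[r,2],bins=range(40,125,3)))
for lo,hi in((84,93.5),(94,104),(84,104)):
    m=r&(P[:,2]>lo)&(P[:,2]<hi)
    im=np.zeros((384,512),np.uint8); im[v[m],u[m]]=255
    n,l,st,c=cv2.connectedComponentsWithStats(cv2.morphologyEx(im,cv2.MORPH_OPEN,np.ones((3,3))))
    k=1+st[1:,4].argmax(); mm=m&(l[v,u]==k)
    print(lo,hi,mm.sum(),np.median(P[mm],0),cv2.minAreaRect(P[mm][:,:2].astype(np.float32)))
E
python3 b.py
```

```text
(array([  34,   48,   76,   91,   44,   28,   18,   18,   20,   24,   16,
         20,   72,   41,   54,  491, 1424, 1040, 1460, 1494,  263,   12,
          6,   36,  101,   42,    1,    0]), array([ 40,  43,  46,  49,  52,  55,  58,  61,  64,  67,  70,  73,  76,
        79,  82,  85,  88,  91,  94,  97, 100, 103, 106, 109, 112, 115,
       118, 121, 124]))
84 93.5 2430 [659.4 -91.8  89.8] ((612.366455078125, -96.61002349853516), (199.9269561767578, 189.8049774169922), 9.382309913635254)
94 104 2839 [595.9 -99.5  97.4] ((598.7144165039062, -98.82392883300781), (131.60650634765625, 147.5515594482422), 9.647778511047363)
84 104 6056 [610.3 -96.6  94.4] ((612.366455078125, -96.61002349853516), (199.9269561767578, 189.8049774169922), 9.382309913635254)
```

The top picture shows the unit around px (330,197) with its white cover at (330,200), yawed about 9.5°. The gold-lid jar is at (260,205), the other jars at (400,205) and (405,150), the marker at (344,262) and the roll at (304,140). The side view agrees. The rectangle fits put the unit origin near (603,-98) with yaw 0.166.

```bash
cat >> h.py <<'E'
np.set_printoptions(precision=1,suppress=True)
O=np.array([603,-98.1,0]); yaw=.166; c,s_=np.cos(yaw),np.sin(yaw)
U=np.array([[c,-s_,0],[s_,c,0],[0,0,1]])
def L(x,y,z): return O+U@np.array([x,y,z],float)
def R(t): return U@np.array([[-np.cos(t),0,np.sin(t)],[0,1,0],[-np.sin(t),0,-np.cos(t)]])
def fz(): env.dwell(.1); return np.array(status.observe()["force"])
def press(x,y,z0,zmin,lim,rot,step=1.):
    f0=fz(); z=z0; log=[]
    while z>zmin:
        z-=step; env.move_l(L(x,y,z),rot,speed=40); f=(fz()-f0)
        log.append((round(status.observe()["tcp_pos"][2],1),round(f[2],1)))
        if np.linalg.norm(f)>lim: break
    print(log); return z
E
cat > c.py <<'E'
from h import *
r=R(.3)
fingers.set_gripper(0)
env.move_to(L(-30,0,230),r)
env.move_l(L(-30,0,108),r)
press(-30,0,104,89,12,r)
env.move_l(L(-110,0,140),r,speed=300)
env.move_l(L(-110,0,230),r)
env.dwell(1.2)
for n in("top","side"):
    f=grab_frame(n); save(f,n+"1")
    for q in("round_top","bar_top","cover_edge"):
        print(n,q,[(round(d["p"],2),(w(f,d["position"])-O)@U) for d in models.spot_in(f,q)[:3]])
print(status.observe()["time"])
E
python3 c.py
```

```text
[(np.float64(103.1), np.float64(0.4)), (np.float64(102.0), np.float64(0.2)), (np.float64(101.0), np.float64(-0.5)), (np.float64(100.0), np.float64(-0.8)), (np.float64(99.0), np.float64(-0.6)), (np.float64(98.0), np.float64(-0.1)), (np.float64(97.0), np.float64(-0.5)), (np.float64(96.0), np.float64(-0.2)), (np.float64(95.0), np.float64(-0.0)), (np.float64(94.0), np.float64(-0.8)), (np.float64(93.0), np.float64(-0.0)), (np.float64(92.0), np.float64(-0.3)), (np.float64(91.0), np.float64(1.1)), (np.float64(90.0), np.float64(-0.5)), (np.float64(89.0), np.float64(0.4))]
top round_top [(0.25, array([  82.5, -197.6,  114.6]))]
top bar_top []
top cover_edge [(0.69, array([ -6.7,   1.8, 101. ]))]
side round_top [(0.35, array([168.9,  45.6,  50.6]))]
side bar_top []
side cover_edge [(0.58, array([-10.7,  11.8,  95.9]))]
14.1417
```

View pics/side1.png

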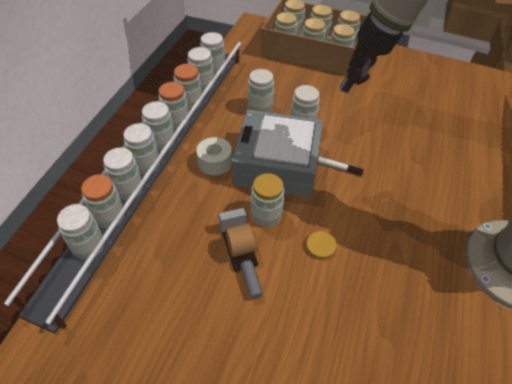

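```bash
python3 - <<'E'
from h import *
s=status.observe();print(s["time"],s["opening"],s["tcp_pos"],(np.array(s["tcp_pos"])-O)@U,np.array(s["tool_rot"])); print(s["force"])
E
```

```text
14.1417 -0.0030063824266780064 [ 494.5 -116.3  230. ] [-110.    0.  230.] [[-0.9 -0.2  0.3]
 [-0.2  1.   0. ]
 [-0.3 -0.  -1. ]]
[ 0.  -0.3 -0.3]
```

The side picture shows the cover still shut at (285,140), with the gripper at (365,60) and nothing else disturbed. The press met no force, so I'll measure where the fingertips really are.

```bash
python3 - <<'E'
from h import *
s=status.observe(); T=np.array(s["tcp_pos"]); Rt=np.array(s["tool_rot"])
for n in("side","top"):
    f=grab_frame(n); P,u,v=cloud(f); 
    C=np.array(f["camera_from_world"]); p=C[:3,:3]@T+C[:3,3]
    K=np.array([[f["fx"],0,f["cx"]],[0,f["fy"],f["cy"]],[0,0,1]])
    px=cv2.projectPoints(p[None],np.zeros(3),np.zeros(3),K,np.array(f["D"],float))[0].ravel(); print(n,px)
    q=(P-T)@Rt; m=(np.abs(q[:,0])<45)&(np.abs(q[:,1])<45)&(q[:,2]>-130)&(q[:,2]<60)
    h=np.histogram(q[m,2],bins=range(-130,61,10)); print(h[0])
    k=m&(q[:,2]>-40); 
    if k.sum(): print(k.sum(),q[k].min(0),q[k].max(0)); 
    x0,y0=px.astype(int); im=f["image"][max(0,y0-50):y0+50,max(0,x0-60):x0+60]; save({"image":cv2.resize(im,None,fx=5,fy=5)},"tip_"+n)
    r=np.linalg.norm((P-L(-5,0,97))[:,:2],axis=1)<40; print("cover z",np.percentile(P[r,2],[10,50,90]))
E
```

```text
side [335.3 101.5]
[54 52 60 47 67 14 48 46 44 12  0  0  0  0  0  0  0  0  0]
12 [-10.    3.  -39.5] [  9.8   9.5 -35.7]
cover z [ 96.7  98.4 100.3]
top [347.5 238.3]
[25 23 39 32 45 10 13 15 19  2  0  0  0  0  0  0  0  0  0]
2 [-11.6  -2.  -39.5] [ -8.4   6.2 -37.9]
cover z [94.8 97.3 99.8]
```

View pics/tip_side.png

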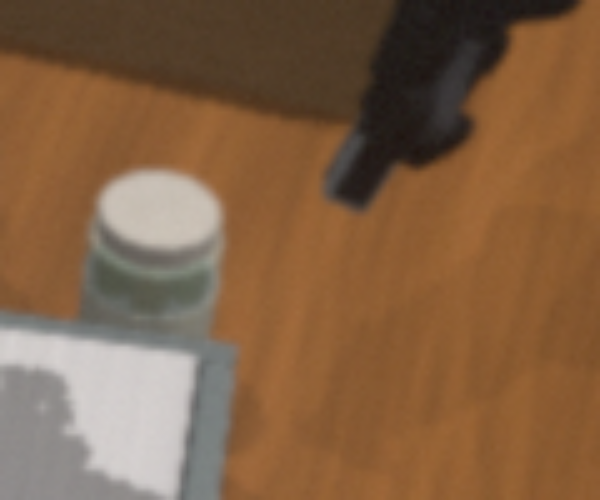

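The crop shows the fingertip at about (345,200), above and to the right of the projected TCP at the crop centre. Both cameras put the tip about 36 mm short of the reported TCP along tool z. I'll add that offset and confirm it by contact.

```bash
cat >> h.py <<'E'
OFF=36.
def ml(x,y,z,t,speed=150): env.move_l(L(x,y,z)+OFF*R(t)[:,2],R(t),speed=speed)
def press(x,y,z0,zmin,lim,t,step=1.):
    f0=fz(); z=z0; log=[]
    while z>zmin:
        z-=step; ml(x,y,z,t,40); f=fz()-f0
        log.append((round(float(z),1),round(float(f[2]),1)))
        if np.linalg.norm(f)>lim: break
    print(log); return z
E
cat > c.py <<'E'
from h import *
print(env.hold_point_z)
ml(-30,0,150,.3,200); ml(-30,0,108,.3)
press(-30,0,107,84,12,.3)
ml(-110,0,130,.3,300); ml(-120,0,190,.3,250)
env.dwell(1.)
for n in("top","side"):
    f=grab_frame(n); save(f,n+"2")
    for q in("round_top","bar_top","cover_edge"):
        print(n,q,[(round(d["p"],2),(w(f,d["position"])-O)@U) for d in models.spot_in(f,q)[:3]])
print(status.observe()["time"])
E
python3 c.py
```

```text
18.700000000000003
[(106.0, -1.1), (105.0, -0.6), (104.0, -0.9), (103.0, -0.2), (102.0, -0.4), (101.0, 1.3), (100.0, 0.6), (99.0, 0.3), (98.0, 0.3), (97.0, 1.1), (96.0, 4.0), (95.0, 13.5)]
top round_top [(0.49, array([-28.8,  36.6,  70.1])), (0.23, array([170.7,  28.3,  50.9]))]
top bar_top [(0.62, array([-27.2, -34.1,  68.2])), (0.36, array([  81.3, -200.3,  114.6]))]
top cover_edge [(0.6, array([ 28.1,   4.6, 189.7]))]
side round_top [(0.56, array([-30.5,  40.2,  69.6]))]
side bar_top [(0.46, array([-30.3, -32.9,  67.3])), (0.38, array([  4.8, 190.5,  97.7]))]
side cover_edge [(0.85, array([ 23.7,  19.6, 178.3]))]
22.2083
```

View pics/top2.png

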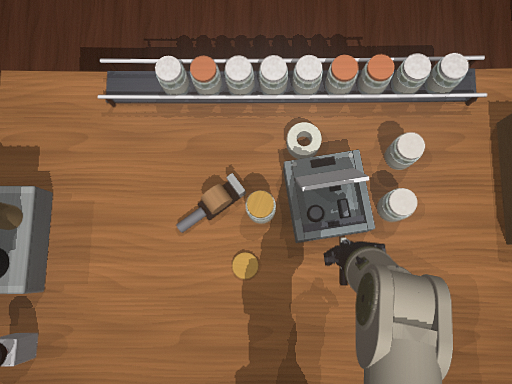

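The top picture shows the cover wide open (free edge near row 182). The round button is at (315,213), on the +y side, and the bar is at (344,208), which agrees with the network. Next I press the round button at local (-27,+36).

```bash
cat > d.py <<'E'
from h import *
ml(-70,36.5,140,.3,250); ml(-20,36.5,100,.3,200); ml(-20,36.5,78,.3)
press(-20,36.5,76,58,14,.3)
env.dwell(.2)
f=grab_frame("side"); save({"image":cv2.resize(f["image"][80:240,200:400],None,fx=3.5,fy=3.5)},"side3")
ml(-20,36.5,100,.3,200)
print(status.observe()["time"])
E
python3 d.py
```

```text
[(75.0, -0.0), (74.0, 1.0), (73.0, 2.0), (72.0, 1.7), (71.0, 3.4), (70.0, 3.4), (69.0, 3.7), (68.0, 5.2), (67.0, 7.8), (66.0, 16.5)]
27.6083
```

View pics/side3.png

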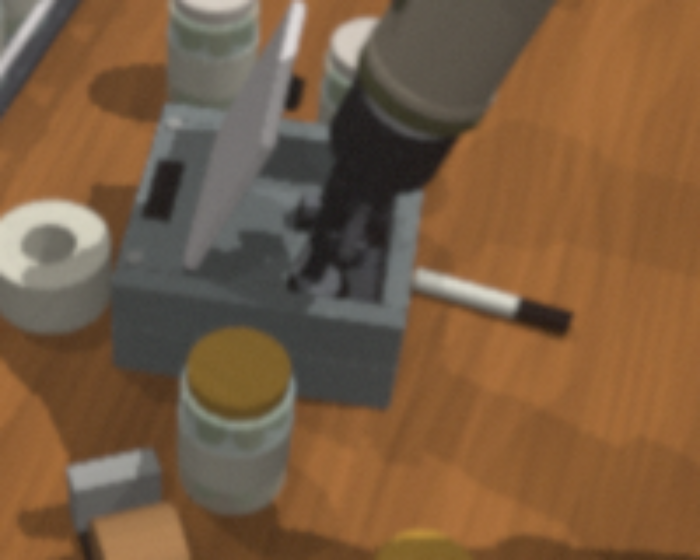

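The crop shows the fingertips on the round button at about (320,275), well clear of the open cover. Force rose along the spring to about 5 N, then hit a hard stop over 6–7 mm of travel, so it went fully down. Next I close the cover from behind.

```bash
cat > e.py <<'E'
from h import *
ml(-80,36,150,.3,250); ml(-90,0,265,.15,250); ml(58,0,265,0,250)
f0=fz(); g=[]
for a in np.r_[1.4,1.25:0.02:-.12]:
    s=108; x=60-s*np.cos(a)+5*np.sin(a)+11; z=92+s*np.sin(a)+5*np.cos(a)
    ml(x,0,z,0,110); g.append(float(np.linalg.norm(np.array(status.observe()["force"])-f0)))
print(np.round(g,1),x,z)
press(-36,0,z,86,14,0)
env.dwell(.2)
ml(-36,0,125,0,60); ml(-50,0,200,0,200)
env.dwell(.8)
f=grab_frame("side"); save(f,"side4"); P,u,v=cloud(f)
for n,xx in(("front",-55),("mid",-5),("back",40)):
    r=np.linalg.norm((P-L(xx,0,97))[:,:2],axis=1)<12; print(n,np.percentile(P[r&(P[:,2]<150),2],[10,50,90]))
print(status.observe()["time"])
E
python3 e.py
```

```text
[2.3 1.  1.5 1.3 1.6 1.5 2.  1.9 2.8 2.1 1.7 2.6] -36.615132276302965 102.39150158320797
[(101.4, 0.8), (100.4, 0.8), (99.4, 1.2), (98.4, 1.2), (97.4, 2.3), (96.4, 2.3), (95.4, 1.9), (94.4, 5.5), (93.4, 10.9), (92.4, 20.0)]
front [ 97.2  98.9 101. ]
mid [ 96.8  98.5 100.4]
back [96.2 98.  99.9]
39.425
```

View pics/side4.png

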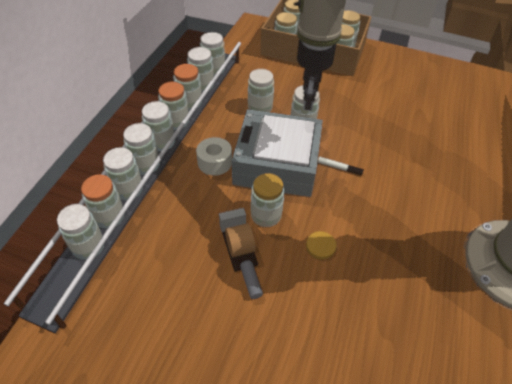

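The picture shows the cover flat and shut at (285,140), the arm clear above it, and the jars, roll, marker, lid and tape gun where they were. Depth readings show the cover level at the latched height 0.8 s after release, so I'm handing in.

```bash
python3 -c "
from workcell import job
print(job.job_done())"
```

```text
the job is handed in; nothing more can be done
None
```

The job is handed in at about 39 s of the 56 s limit: the cover popped open, the round button was pressed fully down, and the cover is latched shut again with the jars and other packing things left in place; the first press on the cover missed because the fingertips sit about 36 mm short of the reported TCP, which I measured with the cameras and corrected for.

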